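# Put the salt away in the push-to-open drawer

## Task

Put the salt shaker away in the wooden box's push-to-open drawer: first stand the pepper mill somewhere else on the table, upright and out of the drawer's way, then press the drawer front in so that it springs open, and stand the shaker upright inside. Press the drawer shut again until it latches and stays closed, flush with the box's sides. Do not tip the shaker or the mill over, and leave the other things on the table where they are.

Things in the scene. Friction and masses are not known exactly. Their poses are not given: they have to be found in the camera images.
- box: Pale wooden box with one handle-less drawer, fixed: 160 deep (x), 180 wide (y), 155 high. Origin: centre of its underside; x points from the drawer front to the back (the drawer slides out along -x), z up. The front fills the space between the 12 mm side panels, to the box's full height. The top board begins 10 behind the front's back, so fingers pushing the front in do not meet it.
- drawer (a joint): Drawer travel (m): 0 latched and flush, about 0.095 fully out, -0.010 pressed to its stop. Pressing the latched front 8 to 10 mm in (to the stop) and letting go frees it: a 3 N spring drives it out in 1 s; back off 0.11 m at once. Pushing it from fully out to the stop, 10 mm beyond flush, and letting go latches it at flush. Pushing takes 4 to 12 N before the stop; end slowly (0.05 m/s).
- front (a point): Point on the drawer front's outer face, on its centre line, 110 above the table; moves with the drawer; axes as the box (the robot pushes towards +x). The front is plain and flat, 153 wide, 14 thick, from 4 to 153 above the table.
- tray (a point): Point on the drawer's inner floor, 34 above the table; moves with the drawer; axes as the box. The floor runs 63 before this point (towards the front), 58 behind it and 67 to each side; side and back walls rise 36. Fully out, it is open above from 42 before to 41 behind this point: set things down near it. Inside it is 99 high, enough for the upright shaker.
- salt_shaker: The salt shaker to put away: clear glass with a grey domed metal cap, round, 44 diameter up to 74 high, cap 34 diameter, 90 high in all, about 0.1 kg. Origin: centre of its underside; z up its axis.
- pepper_mill: Turned wooden pepper mill, round, foot 58 diameter, 170 high, 0.18 kg; starts standing close before the drawer front, in its way. Its round head, 49 diameter, is 123 to 159 above the foot (widest at 141, good to grip), a 12 mm nut above it. Origin: centre of its underside; z up. The table within 20 mm of x 0.44, y -0.13 m is always free to stand it on, clear of the drawer.
- spice_jar: Bystander: glass spice jar with a red cap, 45 diameter, 106 high. Origin: centre of its underside. It and the salt shaker may stand in each other's area.
- jam_jar: Bystander: pink jam jar with a pale lid, 72 diameter, 102 high. Origin: centre of its underside.
- honey_jar: Bystander: honey jar with a grey lid, 71 diameter, 110 high. Origin: centre of its underside.
- apple: Bystander: red apple, 77 diameter, 73 high. Origin: centre of its underside.
Not all that is in view belongs to the job. What is shaped like the salt_shaker but yellow is not meant.

How it is judged:
By the outcome, as a careful person would: the job done as asked, in the order asked, and still so for the second after the job is handed in, with the robot touching nothing.
It also fails if it takes over 72 s, if anything falls off the work surface, if the arm or the gripper's body presses on something with over 40 N, if the wrist force passes 120 N, or if a joint passes its speed limit or range.

## Robot

A 7-joint arm with a two-finger parallel gripper is mounted at the origin on the work surface; the furniture and walls round the work are solid. World frame = base frame: x ahead of the robot, y to its left, z up, the work surface at z = 0. Lengths are in m, angles in rad, forces in N, time in s.
With the tool pointing down it reaches from about 0.425 to 0.875 m from the base axis. Payload 9.9 kg.
Tool frame: the origin (TCP) lies on the centre line of the jaws, within the pads' length; the fingertips stand 14 mm ahead of it and the grasp point (between the pads) lies 5 mm behind it; z points along the fingers, y is the line along which they close (so a half turn about z gives the same grasp; the last joint's range is limited). The gripper opens to 85 mm and grips with 20 to 120 N. Pads are 22 mm wide; open, the fingers measure 114 mm over their backs; the gripper's body (76 mm by 85 mm) begins 54 mm behind the grasp point. The pads swing forward as they close: fully open they stand 13 mm farther back than shut.
Start: joints at [-0.084, 0.576, 0.025, 1.437, -0.015, 1.129, -0.057], TCP at [0.675, 0, 0.245] pointing down, gripper open.
Joint ranges: [-2.76, 2.76], [-0.34, 2.15], [-1.52, 1.57], [0.19, 2.46], [-1.09, 4.23], [0.17, 1.99], [-2.82, 2.82]. Speed limits (rad/s): [2.22, 2.22, 3.01, 3.01, 3.14, 3.14, 3.14].

## Interface

Orientations are given as a unit quaternion [w, x, y, z].
In Python, from bench import ctrl gives the robot as it stands.
- The arm moves only by the tool arm_command, never from a script. Its argument "rows" is a list of rows, each a list of 4 numbers: the shift along the tool's x, y, z in cm, then the turn about the tool's z in degrees. A call has 1 to 10 rows; each row shifts and turns the commanded pose from where the row before left it, along the tool's axes as they then stand; what a row does not reach is not made up. A row lasts 1/12 s, in which the tool goes at most 41.7 mm and 7.16 degrees, less where a joint would pass 70% of its speed; a pose out of reach is approached as far as the arm can. A call with a gripper value outside its range is refused whole. "grip" is the opening, from -1 (shut) to 1 (fully open), set as the call begins (left out, the last holds). The fingers move at their own pace and stop on an object; the grip force is fixed at half the most. Time passes only in rows, so rows that do not move let the fingers close. It gives the time, the measured TCP pose, the force, the opening and the grip force at its end, in the units of the state.
- ctrl.observe(): the state, without advancing time (a new reading comes with each control period).
- ctrl.camera(name): name is "scene" or "side" or "wrist"; returns the picture (400x640x3 uint8, red, green, blue); there is no depth.
- ctrl.calibration(name): a dict with "fx", "fy", "cx", "cy" (pixels), "position" and "rotation" of the camera in the world. Camera axes: x right, y down, z forward; pixel columns grow to the right and rows downward; lengths in m; the calibration is good to about 2 mm. A picture is of the moment at which its call begins: read the wrist's pose just before it. calibration takes no time and is no camera call; for the wrist camera it gives the pose at the moment of the call.
- ctrl.sign_off(): hands the job in; it is judged then, once.
The state is a dict: "time": time; "q": joint angles; "qvel": joint speeds; "joint_torque": joint torques, N m; "eef_pos": TCP position; "eef_rot": TCP orientation; "force": force on the tool from outside, world axes, zero at the start; "ft_torque": the same for the moment, N m; "finger_gap": finger opening in m; "grasp_force": force on a finger pad.
Only numpy, scipy, OpenCV 4.12 (cv2) and the standard library are available. Lean on these libraries where they do the work, as an engineer would, in place of code of your own. Each camera call takes 0.05 s, during which the arm holds its last target. There are 200 camera calls.

## Working session

There is one attempt and no reset: what is moved stays moved. The work goes in short steps, Python scripts to look and compute and a tool call to move; the robot and the scene stay as the last step left them, time stands still between calls to the robot, and variables do not carry over. Pictures are saved under pics/ and viewed, at most 11 in all, crops included, and the job is handed in when it is done.

Besides the shell and the picture viewer there is one more tool, called after ">>>" as name([rows], argument=value, ...), one row to a line, values as JSON. arm_command: Moves the arm, as the interface text tells. Its arguments: {"type":"object","properties":{"rows":{"type":"array","items":{"type":"array","items":{"type":"number"}}},"grip":{"type":"number"}},"required":["rows"]}

```bash
mkdir -p pics; ls; python3 - <<'E'
from bench import ctrl
import cv2, numpy as np
s=ctrl.observe(); print(s['time'],s['eef_pos'],s['eef_rot'],s['finger_gap'])
ims=[]
for n in ['scene','side','wrist']:
    c=ctrl.calibration(n); im=ctrl.camera(n); cv2.imwrite(f'pics/{n}0.png',im[:,:,::-1]); print(n,c)
E
```

```text
pics
0.0 [6.74593692e-01 1.43753965e-05 2.44477363e-01] [-5.34302582e-04  7.07083098e-01  7.07130022e-01 -5.82602577e-04] 0.08505834988984
scene {'fx': 441.0065270495391, 'fy': 441.0065270495391, 'cx': 318.47658095590896, 'cy': 209.00747244828645, 'position': array([-0.24163163,  0.12956495,  1.15393547]), 'rotation': array([ 0.16877294, -0.58164057,  0.76190032, -0.22960367])}
side {'fx': 416.4538282572749, 'fy': 416.4538282572749, 'cx': 322.70890424848506, 'cy': 204.7393702986992, 'position': array([0.38442863, 0.55419313, 1.0341595 ]), 'rotation': array([ 0.01051393, -0.03348426,  0.95748182, -0.28635087])}
wrist {'fx': 351.6854663194836, 'fy': 351.6854663194836, 'cx': 320.02242968135613, 'cy': 199.23713320429343, 'position': array([0.67563526, 0.0704477 , 0.37238836]), 'rotation': array([ 1.40612286e-01,  9.90064445e-01, -4.35978074e-04, -6.24661869e-04])}
```

View pics/scene0.png

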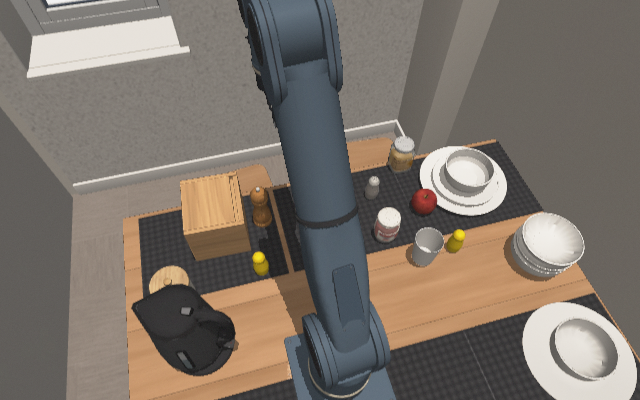

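View pics/side0.png

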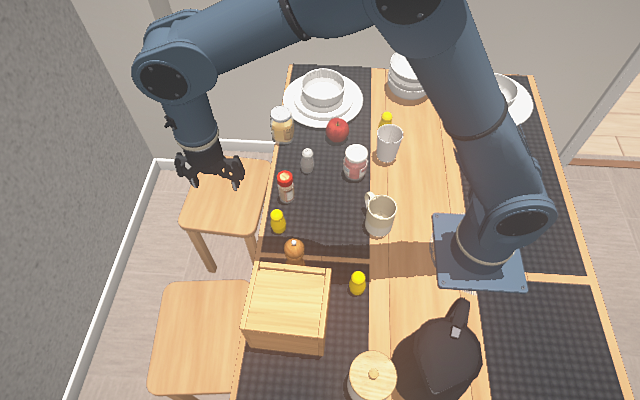

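```bash
cat > h.py <<'E'
import numpy as np, cv2, json
from scipy.spatial.transform import Rotation as R
from bench import ctrl
def ray(c,u,v):
    q=c['rotation']; r=R.from_quat([q[1],q[2],q[3],q[0]])
    d=r.apply([(u-c['cx'])/c['fx'],(v-c['cy'])/c['fy'],1.0]); return np.array(c['position']),d
def plane(c,u,v,z):
    p,d=ray(c,u,v); return p+d*(z-p[2])/d[2]
def tri(c1,a,c2,b):
    p,d=ray(c1,*a);q,e=ray(c2,*b); t=np.linalg.lstsq(np.c_[d,-e],q-p,rcond=None)[0]
    A,B=p+t[0]*d,q+t[1]*e; return (A+B)/2,np.linalg.norm(A-B)
def proj(c,P):
    q=c['rotation']; r=R.from_quat([q[1],q[2],q[3],q[0]])
    x=r.inv().apply(np.array(P)-c['position']); return [c['fx']*x[0]/x[2]+c['cx'],c['fy']*x[1]/x[2]+c['cy']]
E
python3 - <<'E'
from h import *
a=cv2.imread('pics/side0.png')[140:360,230:350]; b=cv2.imread('pics/scene0.png')[160:270,170:400]
a=cv2.resize(a,None,fx=2.7,fy=2.7,interpolation=2); b=cv2.resize(b,None,fx=2,fy=2,interpolation=2)
o=np.zeros((594,784,3),np.uint8); o[:,:324]=a[:594]; o[:b.shape[0],324:324+b.shape[1]]=b
w=cv2.resize(cv2.imread('pics/wrist0.png'),None,fx=.7,fy=.7); o[300:580,330:778]=w[:280,:448]
cv2.imwrite('pics/crop0.png',o)
S=ctrl.calibration('side');C=ctrl.calibration('scene')
print('shaker',tri(C,(374,178),S,(308,151)),'mill top',tri(C,(258,188),S,(293.5,240)))
E
```

```text
shaker (array([ 0.48737973, -0.25591997,  0.08820589]), np.float64(0.0050882631925372795)) mill top (array([0.4866561 , 0.09057536, 0.16680932]), np.float64(0.0012085741249264008))
```

View pics/crop0.png

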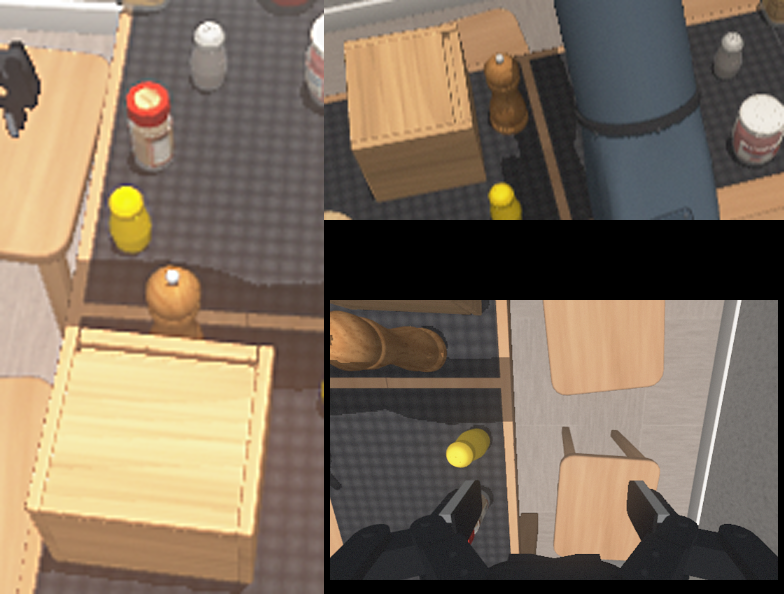

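```bash
python3 - <<'E'
from h import *
S=ctrl.calibration('side');C=ctrl.calibration('scene')
for n,a,b in [('Ffar',(236.5,173.5),(259.6,262.2)),('Fnear',(244.5,221.5),(330.7,268.5)),('Bfar',(180.5,181),(241.1,328.9)),('Bnear',(187,230),(323.7,341))]:
    print(n,plane(C,*a,.155).round(4),plane(S,*b,.155).round(4),tri(C,a,S,b)[0].round(4))
E
```

```text
Ffar [0.5607 0.1397 0.155 ] [0.5604 0.1471 0.155 ] [0.5635 0.1417 0.1485]
Fnear [0.3965 0.1463 0.155 ] [0.3952 0.1515 0.155 ] [0.3966 0.1481 0.1521]
Bfar [0.5751 0.2958 0.155 ] [0.5758 0.3032 0.155 ] [0.579  0.2989 0.1476]
Bnear [0.4099 0.2958 0.155 ] [0.3999 0.3161 0.155 ] [0.4061 0.3051 0.1491]
```

>>> arm_command([
  [1.2,-2.3,-0.7,0],
  [1.3,-2.7,-0.8,0],
  [1.3,-2.7,-0.8,0],
  [1.3,-2.8,-0.8,0],
  [1.3,-2.8,-0.8,0],
  [1.3,-2.8,-0.8,0],
  [1.3,-2.7,-0.8,0],
  [0,0,0,0],
  [0,0,0,0],
], grip=1)

```text
time: 0.9
eef_pos: [0.4862, 0.0908, 0.3011]
eef_rot: [0.0, 0.706, 0.708, 0.001]
force: [0.7, -0.6, 0.5]
finger_gap: 0.0855
grasp_force: 0.0
```

```bash
python3 - <<'E'
from h import *
np.set_printoptions(precision=4,suppress=True)
s=ctrl.observe(); print(s['time'],s['eef_pos'],s['eef_rot'],s['force'],s['q'])
W=ctrl.calibration('wrist'); im=ctrl.camera('wrist'); cv2.imwrite('pics/w1.png',im[:,:,::-1])
json.dump({k:np.array(v).tolist() for k,v in W.items()},open('w1.json','w'))
E
```

```text
0.9 [0.4862 0.0908 0.3011] [0.0002 0.7064 0.7079 0.0006] [ 0.6518 -0.6368  0.5016] [-0.2772  0.2549 -0.0028  1.8135  0.0006  1.0719 -0.2781]
```

View pics/w1.png

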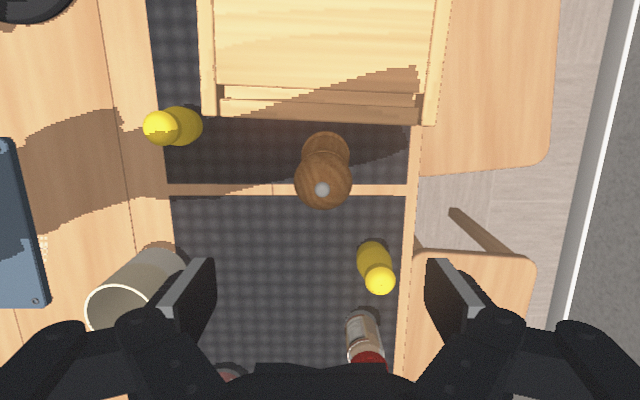

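```bash
python3 - <<'E'
from h import *
np.set_printoptions(precision=4,suppress=True)
W=json.load(open('w1.json'))
for n,p,z in [('nut',(322,189),.168),('mill base',(326,150),0.05),('FL',(202,115),.155),('FR',(435,125),.155),('dL',(219,117),.153),('dR',(421,123),.153),('L2',(199,10),.155),('R2',(449,10),.155),('yel top',(380,281),.085),('jar top',(368,362),.106)]:
    print(n,plane(W,*p,z))
E
```

```text
nut [0.4887 0.0939 0.168 ]
mill base [0.4938 0.1068 0.05  ]
FL [0.3977 0.1483 0.155 ]
FR [0.5751 0.1411 0.155 ]
dL [0.4099 0.1468 0.153 ]
dR [0.5648 0.1424 0.153 ]
L2 [0.4022 0.2201 0.155 ]
R2 [0.5776 0.2203 0.155 ]
yel top [ 0.5529 -0.0312  0.085 ]
jar top [ 0.5405 -0.1193  0.106 ]
```

>>> arm_command([
  [0.1,0.1,2.5,0],
  [0.1,0.1,3.2,0],
  [0,0,3.2,0],
  [0,0,3.2,0],
  [0,0,2.5,0],
  [0,0,1.8,0],
  [0,0,0,0],
])

```text
time: 1.53
eef_pos: [0.4877, 0.0907, 0.1324]
eef_rot: [-0.001, 0.708, 0.707, -0.003]
force: [0.1, 0.7, 0.6]
finger_gap: 0.0852
grasp_force: 0.0
```

>>> arm_command([
  [0,0,0,0],
  [0,0,0,0],
  [0,0,0,0],
  [0,0,0,0],
  [0,0,0,0],
  [0,0,0,0],
  [0,0,0,0],
  [0,0,0,0],
], grip=-1)

```text
time: 2.2
eef_pos: [0.4902, 0.0921, 0.138]
eef_rot: [0.001, 0.707, 0.707, 0.001]
force: [-0.7, -0.6, 5.8]
finger_gap: 0.0464
grasp_force: 60.4
```

>>> arm_command([
  [0,0,-1.5,0],
  [0,0,-3,0],
  [0,0,-3.2,0],
  [0,0,-3.2,0],
  [0,0,-2.1,0],
  [0,0,0,0],
])

```text
time: 2.7
eef_pos: [0.4912, 0.0924, 0.2718]
eef_rot: [0.002, 0.707, 0.707, 0.004]
force: [0.5, 0.8, -1.9]
finger_gap: 0.0462
grasp_force: 62.0
```

>>> arm_command([
  [-1.5,-0.3,0,0],
  [-2.5,-0.6,0,0],
  [-3,-0.7,0,0],
  [-3,-0.7,0,0],
  [-3,-0.7,0,0],
  [-3,-0.7,0,0],
  [-3,-0.7,0,0],
  [-2,-0.4,0,0],
  [-1.2,-0.2,0,0],
  [0,0,0,0],
])

```text
time: 3.53
eef_pos: [0.438, -0.133, 0.2666]
eef_rot: [0.001, 0.709, 0.706, -0.0]
force: [-0.1, 0.0, -2.1]
finger_gap: 0.0463
grasp_force: 62.0
```

```bash
python3 - <<'E'
from h import *
np.set_printoptions(precision=4,suppress=True)
s=ctrl.observe(); print(s['time'],s['eef_pos'],s['eef_rot'],s['force'])
a=ctrl.camera('side')[:,:,::-1][100:300,200:460]; b=ctrl.camera('scene')[:,:,::-1][120:290,180:460]
W=ctrl.calibration('wrist'); c=ctrl.camera('wrist')[:,:,::-1]
o=np.zeros((600,800,3),np.uint8); o[:300,:390]=cv2.resize(a,(390,300));o[:243,400:800]=cv2.resize(b,(400,243)); o[310:590,0:448]=cv2.resize(c,(448,280))
cv2.imwrite('pics/c2.png',o); cv2.imwrite('pics/w2.png',c)
E
```

```text
3.5333 [ 0.438  -0.133   0.2666] [ 0.0006  0.7087  0.7055 -0.0003] [-0.0665  0.0339 -2.1342]
```

View pics/c2.png

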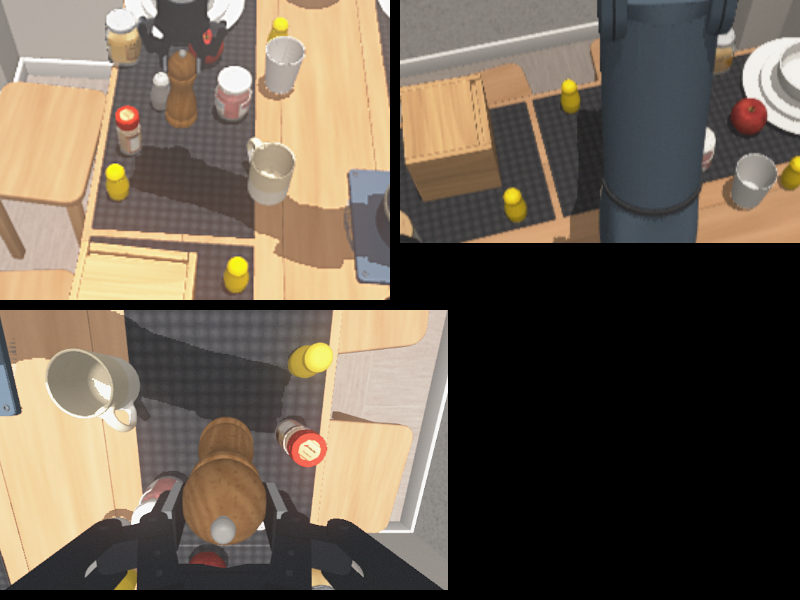

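>>> arm_command([
  [0,0,2,0],
  [0,0,3,0],
  [0,0,3,0],
  [0,0,2.5,0],
  [0,0,1.3,0],
  [0,0,0.6,0],
  [0,0,0.3,0],
  [0,0,0,0],
  [0,0,0,0],
])

```text
time: 4.43
eef_pos: [0.4397, -0.1297, 0.14]
eef_rot: [0.0, 0.707, 0.707, 0.0]
force: [-0.2, 0.4, -1.3]
finger_gap: 0.0462
grasp_force: 62.0
```

>>> arm_command([
  [0,0,0.2,0],
  [0,0,0,0],
])

```text
time: 4.6
eef_pos: [0.4398, -0.1301, 0.1381]
eef_rot: [0.001, 0.707, 0.707, 0.001]
force: [0.3, 0.3, 0.4]
finger_gap: 0.0461
grasp_force: 62.3
```

>>> arm_command([
  [0,0,0.1,0],
  [0,0,0,0],
])

```text
time: 4.77
eef_pos: [0.4401, -0.1304, 0.1379]
eef_rot: [0.001, 0.707, 0.707, 0.001]
force: [-2.4, -0.6, 17.0]
finger_gap: 0.0461
grasp_force: 63.4
```

>>> arm_command([
  [0,0,0,0],
  [0,0,0,0],
  [0,0,0,0],
  [0,0,0,0],
], grip=0.7)

```text
time: 5.1
eef_pos: [0.439, -0.13, 0.1364]
eef_rot: [0.0, 0.707, 0.707, 0.0]
force: [-0.1, 0.7, 0.3]
finger_gap: 0.0725
grasp_force: 0.0
```

>>> arm_command([
  [0,0,-1.5,0],
  [0,0,-3,0],
  [0,0,-3,0],
  [0,0,-3,0],
  [0,0,-2,0],
  [0,0,0,0],
])

```text
time: 5.6
eef_pos: [0.4407, -0.1305, 0.2651]
eef_rot: [0.003, 0.707, 0.707, 0.002]
force: [1.0, -0.7, 0.1]
finger_gap: 0.0726
grasp_force: 0.0
```

>>> arm_command([
  [0,0,0,2.3],
  [1.6,0.3,0,0],
  [2.5,0.4,0,0],
  [3.2,0.6,0,0],
  [3.2,0.6,0,0],
  [3.2,0.6,0,0],
  [3,0.5,0,0],
  [2.2,0.3,0,0],
  [1.2,0.2,0,0],
  [0,0,0,0],
], grip=-1)

```text
time: 6.43
eef_pos: [0.4821, 0.0721, 0.2606]
eef_rot: [-0.001, 0.72, 0.694, -0.0]
force: [0.3, 0.4, -0.3]
finger_gap: 0.0002
grasp_force: 0.0
```

>>> arm_command([
  [0,0,2,0],
  [0,0,3.2,0],
  [0,0,3.4,0],
  [0,0,3.2,0],
  [0,0,2,0],
  [0,0,0.7,0],
  [0,0,0,0],
])

```text
time: 7.02
eef_pos: [0.4809, 0.0677, 0.1149]
eef_rot: [-0.001, 0.722, 0.692, -0.002]
force: [1.0, 0.2, 0.3]
finger_gap: 0.0002
grasp_force: 0.0
```

```bash
python3 - <<'E'
from h import *
np.set_printoptions(precision=4,suppress=True)
s=ctrl.observe(); print(s['time'],s['eef_pos'],s['eef_rot'],s['force'],s['finger_gap'])
E
```

```text
7.0167 [0.4809 0.0677 0.1149] [-0.0007  0.7217  0.6922 -0.0018] [1.0215 0.1989 0.3403] 0.00019425508053594204
```

>>> arm_command([
  [1.5,0.1,-0.4,0],
  [2.2,0,0,0],
  [1.5,0,0,0],
  [0.5,0,0,0],
  [0,0,0,0],
])

```text
time: 7.43
eef_pos: [0.486, 0.1272, 0.1215]
eef_rot: [0.0, 0.721, 0.693, 0.001]
force: [0.7, 0.1, 0.1]
finger_gap: 0.0
grasp_force: 0.0
```

>>> arm_command([
  [0.4,0,0,0],
  [0.4,0,0,0],
  [0,0,0,0],
])

```text
time: 7.68
eef_pos: [0.4858, 0.1335, 0.1206]
eef_rot: [0.0, 0.722, 0.692, -0.0]
force: [0.3, -3.1, 1.2]
finger_gap: 0.0
grasp_force: 0.0
```

>>> arm_command([
  [0.4,0,0,0],
  [0.3,0,0,0],
  [0,0,0,0],
])

```text
time: 7.93
eef_pos: [0.486, 0.1388, 0.1204]
eef_rot: [0.001, 0.722, 0.692, -0.001]
force: [0.9, -5.7, 1.9]
finger_gap: 0.0
grasp_force: 0.0
```

>>> arm_command([
  [0.2,0,0,0],
  [0,0,0,0],
])

```text
time: 8.1
eef_pos: [0.486, 0.1406, 0.1203]
eef_rot: [0.001, 0.722, 0.692, -0.001]
force: [-0.0, -8.4, 3.4]
finger_gap: 0.0
grasp_force: 0.0
```

>>> arm_command([
  [0.2,0,0,0],
  [0,0,0,0],
])

```text
time: 8.27
eef_pos: [0.486, 0.1407, 0.1203]
eef_rot: [0.001, 0.723, 0.691, -0.002]
force: [-0.2, -15.7, 6.6]
finger_gap: 0.0003
grasp_force: 0.0
```

>>> arm_command([
  [0.2,0,0,0],
  [0,0,0,0],
])

```text
time: 8.43
eef_pos: [0.4858, 0.1408, 0.1202]
eef_rot: [0.002, 0.723, 0.691, -0.003]
force: [0.5, -22.2, 4.7]
finger_gap: 0.0003
grasp_force: 0.0
```

>>> arm_command([
  [-3,0,0,0],
  [-4,0,0,0],
  [-4,0,0,0],
  [-2,0,0,0],
  [-0.8,0,0,0],
  [0,0,-2,0],
  [0,0,-3,0],
  [0,0,-3,0],
  [0,0,-3,0],
  [0,0,-3,0],
])

```text
time: 9.27
eef_pos: [0.4804, 0.0101, 0.2618]
eef_rot: [-0.0, 0.721, 0.693, 0.0]
force: [1.9, 0.7, -0.5]
finger_gap: 0.0001
grasp_force: 0.0
```

>>> arm_command([
  [0,0,-3,0],
  [0,0,-0.5,0],
  [0,0,0,0],
], grip=1)

```text
time: 9.52
eef_pos: [0.4817, 0.0102, 0.2973]
eef_rot: [0.001, 0.721, 0.693, 0.002]
force: [-0.2, -0.1, 0.3]
finger_gap: 0.0356
grasp_force: 0.0
```

```bash
python3 - <<'E'
from h import *
np.set_printoptions(precision=4,suppress=True)
s=ctrl.observe(); print(s['time'],s['eef_pos'],s['eef_rot'],s['force'])
W=ctrl.calibration('wrist'); c=ctrl.camera('wrist')[:,:,::-1]
json.dump({k:np.array(v).tolist() for k,v in W.items()},open('w3.json','w'))
a=ctrl.camera('side')[:,:,::-1][110:310,230:430]
o=np.zeros((400,800,3),np.uint8); o[:,:448]=cv2.resize(c,(640,400))[:,80:528]; o[:352,448:]=cv2.resize(a,(352,352))
cv2.imwrite('pics/c3.png',o)
E
```

```text
9.5167 [0.4817 0.0102 0.2973] [0.0012 0.7209 0.693  0.0019] [-0.2292 -0.082   0.3081]
```

View pics/c3.png

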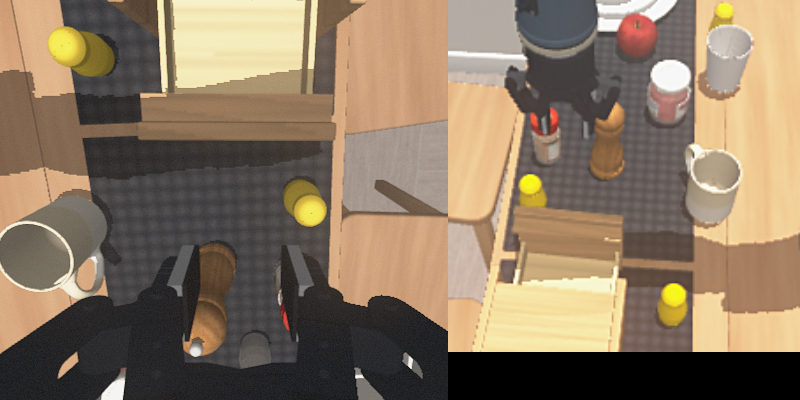

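>>> arm_command([
  [-1.5,0.1,0,0],
  [-2.8,0.2,0,0],
  [-3.5,0.2,0,0],
  [-3.5,0.2,0,0],
  [-3.5,0.2,0,0],
  [-3,0.2,0,0],
  [-2,0.2,0,0],
  [-1.2,0,0,0],
  [0,0,0,0],
], grip=0.4)

```text
time: 10.37
eef_pos: [0.4842, -0.2031, 0.2937]
eef_rot: [-0.001, 0.722, 0.691, -0.001]
force: [-0.2, 0.2, -0.0]
finger_gap: 0.0594
grasp_force: 0.0
```

```bash
python3 - <<'E'
from h import *
np.set_printoptions(precision=4,suppress=True)
s=ctrl.observe(); print(s['time'],s['eef_pos'],s['eef_rot'],s['finger_gap'])
W=ctrl.calibration('wrist'); c=ctrl.camera('wrist')[:,:,::-1]
json.dump({k:np.array(v).tolist() for k,v in W.items()},open('w4.json','w'))
cv2.imwrite('pics/w4.png',c)
S=ctrl.calibration('side');W3=json.load(open('w3.json'))
print('jam',plane(S,355,151,.102),'front',[plane(W3,u,122,.153) for u in (220,415)])
E
```

```text
10.3667 [ 0.4842 -0.2031  0.2937] [-0.0009  0.7224  0.6915 -0.001 ] 0.0594350771023403
jam [ 0.3472 -0.2508  0.102 ] front [array([0.4097, 0.0659, 0.153 ]), array([0.5573, 0.0598, 0.153 ])]
```

View pics/w4.png

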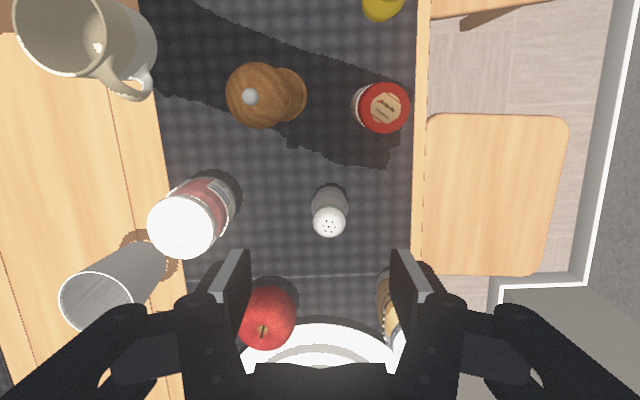

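```bash
python3 - <<'E'
from h import *
np.set_printoptions(precision=4,suppress=True)
c=cv2.imread('pics/w4.png'); W=json.load(open('w4.json')); W3=json.load(open('w3.json'))
h=cv2.cvtColor(c,cv2.COLOR_BGR2HSV); m=((h[...,2]>150)&(h[...,1]<50)).astype(np.uint8); m[:, :290]=0;m[:,370:]=0;m[:190]=0;m[250:]=0
n,l,st,ce=cv2.connectedComponentsWithStats(m); i=1+st[1:,4].argmax(); print(st[i],ce[i])
print('shaker',plane(W,*ce[i],.083),plane(W,329,222,.083),'base',plane(W,329,203,.04))
for nm,p,z in [('spice',(384,107),.106),('jam',(184,226),.102),('apple',(267,318),.045),('mill',(250,96),.168)]: print(nm,plane(W,*p,z))
print([plane(W3,u,v,.153) for u,v in ((220,140),(415,140),(220,94),(415,94))])
E
```

```text
[313 207  33  31 775] [328.6852 221.6865]
shaker [ 0.4911 -0.2551  0.083 ] [ 0.4914 -0.2555  0.083 ] base [ 0.4926 -0.2482  0.04  ]
spice [ 0.5429 -0.1434  0.106 ]
jam [ 0.3508 -0.2465  0.102 ]
apple [ 0.4104 -0.3918  0.045 ]
mill [ 0.4395 -0.1298  0.168 ]
[array([0.4081, 0.0524, 0.153 ]), array([0.5578, 0.0462, 0.153 ]), array([0.4121, 0.0861, 0.153 ]), array([0.5566, 0.0802, 0.153 ])]
```

>>> arm_command([
  [-1.2,0.3,1,0],
  [-1.7,0.3,2,0],
  [-1.3,0.2,3,0],
  [-0.9,0.1,3,0],
  [0,0,2.5,0],
  [0,0,1.5,0],
  [0,0,0.8,0],
  [0,0,0,0],
  [0,0,0,0],
], grip=0.6)

```text
time: 11.17
eef_pos: [0.4925, -0.2515, 0.1573]
eef_rot: [-0.0, 0.721, 0.693, 0.0]
force: [0.3, -0.1, 0.1]
finger_gap: 0.0688
grasp_force: 0.0
```

```bash
python3 - <<'E'
from h import *
np.set_printoptions(precision=4,suppress=True)
s=ctrl.observe(); print(s['eef_pos'],s['finger_gap'])
W=ctrl.calibration('wrist'); c=ctrl.camera('wrist')[:,:,::-1]; cv2.imwrite('pics/w5.png',c)
h=cv2.cvtColor(c,cv2.COLOR_BGR2HSV); m=((h[...,2]>150)&(h[...,1]<50)).astype(np.uint8)
n,l,st,ce=cv2.connectedComponentsWithStats(m)
e=proj(W,[.491,-.2545,.083]); print('expect',e)
for i in range(1,n):
    if st[i,4]>150 and np.hypot(*(ce[i]-e))<80: print(st[i],ce[i],plane(W,*ce[i],.083))
E
```

```text
[ 0.4925 -0.2515  0.1573] 0.06880967893283413
expect [np.float64(316.4166384237766), np.float64(222.77728424310237)]
```

>>> arm_command([
  [-0.3,-0.1,1,0],
  [0,0,2,0],
  [0,0,2.2,0],
  [0,0,2,0],
  [0,0,1.2,0],
  [0,0,0.5,0],
  [0,0,0,0],
  [0,0,0,0],
])

```text
time: 11.88
eef_pos: [0.4914, -0.2555, 0.0688]
eef_rot: [0.0, 0.721, 0.693, 0.0]
force: [0.6, 0.8, -0.7]
finger_gap: 0.0688
grasp_force: 0.0
```

>>> arm_command([
  [0,0,0,0],
  [0,0,0,0],
  [0,0,0,0],
  [0,0,0,0],
  [0,0,0,0],
  [0,0,0,0],
], grip=-1)

```text
time: 12.38
eef_pos: [0.4913, -0.2555, 0.0695]
eef_rot: [0.001, 0.721, 0.693, 0.0]
force: [-3.1, 0.3, 9.3]
finger_gap: 0.0317
grasp_force: 59.2
```

>>> arm_command([
  [0,0,-0.3,0],
  [0,0,-0.5,0],
  [0,0,-0.5,0],
  [0,0,-0.5,0],
  [0,0,0,0],
  [0,0,0,0],
])

```text
time: 12.88
eef_pos: [0.4913, -0.2553, 0.0867]
eef_rot: [0.0, 0.721, 0.693, 0.0]
force: [0.5, -0.9, -1.2]
finger_gap: 0.0311
grasp_force: 59.5
```

```bash
python3 - <<'E'
from h import *
s=ctrl.observe(); print(s['eef_pos'],s['force'],s['finger_gap'])
c=ctrl.camera('wrist')[:,:,::-1]; a=ctrl.camera('side')[:,:,::-1][110:230,250:370]
o=np.zeros((400,800,3),np.uint8); o[:,:400]=cv2.resize(c[120:400,180:460],(400,400)); o[:,400:]=cv2.resize(a,(400,400),interpolation=2)
cv2.imwrite('pics/c6.png',o)
E
```

```text
[ 0.49127509 -0.2552511   0.08671226] [ 0.46314475 -0.88755801 -1.17230337] 0.031142378496263515
```

View pics/c6.png

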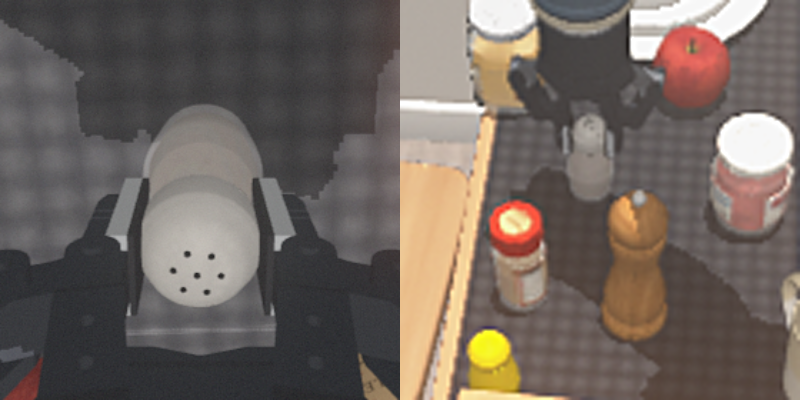

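>>> arm_command([
  [0,0,-1,0],
  [0,0,-2,0],
  [0,0,-3,0],
  [0,0,-3,0],
  [0,0,-3,0],
  [0,0,-3,0],
  [0,0,-1.7,0],
  [0,0,-0.8,0],
  [0,0,0,0],
])

```text
time: 13.73
eef_pos: [0.4916, -0.2555, 0.2632]
eef_rot: [0.001, 0.721, 0.693, 0.001]
force: [-0.4, -0.6, -1.1]
finger_gap: 0.0316
grasp_force: 59.6
```

>>> arm_command([
  [0.8,0,0,0],
  [1.6,-0.1,0,0],
  [2.4,-0.2,0,0],
  [2.8,-0.2,0,0],
  [2.8,-0.2,0,0],
  [2.8,-0.2,0,0],
  [2.8,-0.2,0,0],
  [2.8,-0.2,0,0],
  [2.8,-0.1,0,0],
  [2.8,-0.1,0,0],
])

```text
time: 14.57
eef_pos: [0.4844, -0.0088, 0.2595]
eef_rot: [-0.001, 0.721, 0.693, -0.001]
force: [0.8, 0.5, -1.8]
finger_gap: 0.0311
grasp_force: 59.6
```

>>> arm_command([
  [2.8,-0.1,0,0],
  [2.8,-0.1,0,0],
  [2.6,-0.1,0,0],
  [2,-0.1,0,0],
  [1.2,0,0,0],
  [0.6,0,0,0],
  [0,0,0,0],
  [0,0,0,0],
])

```text
time: 15.23
eef_pos: [0.4864, 0.1083, 0.2607]
eef_rot: [-0.0, 0.721, 0.693, -0.001]
force: [0.1, -0.0, -1.2]
finger_gap: 0.0311
grasp_force: 59.6
```

```bash
python3 - <<'E'
from h import *
np.set_printoptions(precision=4,suppress=True)
s=ctrl.observe(); print(s['eef_pos'],s['eef_rot'],s['force'],s['finger_gap'])
W=ctrl.calibration('wrist'); c=ctrl.camera('wrist')[:,:,::-1]; a=ctrl.camera('side')[:,:,::-1][190:350,220:380]
json.dump({k:np.array(v).tolist() for k,v in W.items()},open('w7.json','w'))
print(proj(W,[.486,.1265,.034]),proj(W,[.486,.08,.153]))
o=np.zeros((400,800,3),np.uint8); o[:,:400]=c[:,120:520]; o[:,400:]=cv2.resize(a,(400,400),interpolation=2)
cv2.imwrite('pics/c7.png',o)
E
```

```text
[0.4864 0.1083 0.2607] [-0.      0.7214  0.6925 -0.0007] [ 0.0848 -0.0306 -1.247 ] 0.031146724952847028
[np.float64(318.21366962539037), np.float64(150.97862547403702)] [np.float64(320.0681339095254), np.float64(239.61673354161923)]
```

View pics/c7.png

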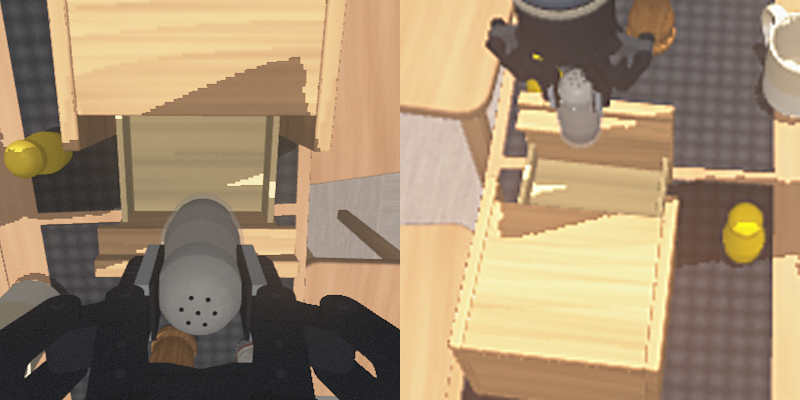

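```bash
python3 - <<'E'
from h import *
np.set_printoptions(precision=4,suppress=True)
W=json.load(open('w7.json'))
print('board edge',plane(W,320,115,.155),'ledge in',plane(W,230,226,.153),plane(W,400,226,.153),'front out',plane(W,240,276,.153),'walls',plane(W,243,200,.07),plane(W,396,200,.07))
E
```

```text
board edge [0.4896 0.1676 0.155 ] ledge in [0.4222 0.0931 0.153 ] [0.5434 0.0881 0.153 ] front out [0.4252 0.0533 0.153 ] walls [0.4135 0.0885 0.07  ] [0.5578 0.0825 0.07  ]
```

>>> arm_command([
  [0.7,0,0,0],
  [0.7,-0.1,0,0],
  [0.45,0,0,0],
  [0,0,1.5,0],
  [0,0,2.5,0],
  [0,0,3,0],
  [0,0,3,0],
  [0,0,2.5,0],
  [0,0,1.5,0],
  [0,0,0,0],
])

```text
time: 16.17
eef_pos: [0.4847, 0.1279, 0.1185]
eef_rot: [-0.001, 0.721, 0.693, -0.002]
force: [-1.2, -0.1, -0.7]
finger_gap: 0.031
grasp_force: 59.6
```

>>> arm_command([
  [0,0,0.5,0],
  [0,0,0,0],
  [0,0,0,0],
])

```text
time: 16.42
eef_pos: [0.487, 0.1281, 0.1172]
eef_rot: [0.0, 0.721, 0.693, 0.001]
force: [-0.9, -0.0, -1.1]
finger_gap: 0.0315
grasp_force: 59.6
```

>>> arm_command([
  [0,0,0.4,0],
  [0,0,0.3,0],
  [0,0,0,0],
  [0,0,0,0],
])

```text
time: 16.75
eef_pos: [0.4864, 0.1278, 0.1094]
eef_rot: [-0.0, 0.721, 0.693, -0.0]
force: [0.1, 0.5, -1.1]
finger_gap: 0.0311
grasp_force: 59.6
```

>>> arm_command([
  [0,0,0.2,0],
  [0,0,0,0],
])

```text
time: 16.92
eef_pos: [0.4863, 0.1278, 0.1072]
eef_rot: [-0.0, 0.721, 0.693, -0.0]
force: [-0.5, 1.0, -2.2]
finger_gap: 0.0314
grasp_force: 59.6
```

>>> arm_command([
  [0,0,0.2,0],
  [0,0,0,0],
])

```text
time: 17.08
eef_pos: [0.4863, 0.1278, 0.105]
eef_rot: [-0.0, 0.721, 0.693, -0.0]
force: [0.4, 0.7, -2.0]
finger_gap: 0.0313
grasp_force: 59.6
```

>>> arm_command([
  [0,0,0.15,0],
  [0,0,0,0],
])

```text
time: 17.25
eef_pos: [0.4864, 0.1278, 0.1036]
eef_rot: [-0.0, 0.721, 0.693, -0.0]
force: [0.1, 0.3, -0.8]
finger_gap: 0.0314
grasp_force: 59.6
```

>>> arm_command([
  [0,0,0.1,0],
  [0,0,0,0],
])

```text
time: 17.42
eef_pos: [0.4864, 0.1278, 0.1034]
eef_rot: [0.0, 0.721, 0.693, 0.0]
force: [-1.7, -0.3, 8.8]
finger_gap: 0.0314
grasp_force: 61.0
```

>>> arm_command([
  [0,0,0,0],
  [0,0,0,0],
  [0,0,0,0],
  [0,0,0,0],
], grip=0.5)

```text
time: 17.75
eef_pos: [0.4864, 0.1278, 0.1027]
eef_rot: [0.0, 0.721, 0.693, 0.0]
force: [0.4, -0.7, -1.3]
finger_gap: 0.0641
grasp_force: 0.0
```

>>> arm_command([
  [0,0,-0.5,0],
  [0,0,-1.5,0],
  [0,0,-2.5,0],
  [0,0,-3,0],
  [0,0,-3,0],
  [0,0,-3,0],
  [0,0,-2,0],
  [0,0,-1,0],
  [0,0,0,0],
])

```text
time: 18.5
eef_pos: [0.4874, 0.1281, 0.2705]
eef_rot: [0.001, 0.721, 0.693, 0.002]
force: [0.3, 0.2, -0.3]
finger_gap: 0.0642
grasp_force: 0.0
```

```bash
python3 - <<'E'
from h import *
np.set_printoptions(precision=4,suppress=True)
s=ctrl.observe(); print(s['eef_pos'],s['force'],s['finger_gap'])
c=ctrl.camera('wrist')[:,:,::-1]; a=ctrl.camera('side')[:,:,::-1][190:350,220:380]
o=np.zeros((400,800,3),np.uint8); o[:,:400]=c[:,120:520]; o[:,400:]=cv2.resize(a,(400,400),interpolation=2)
cv2.imwrite('pics/c8.png',o)
E
```

```text
[0.4874 0.1281 0.2705] [ 0.2921  0.2185 -0.2697] 0.06423424951492457
```

View pics/c8.png

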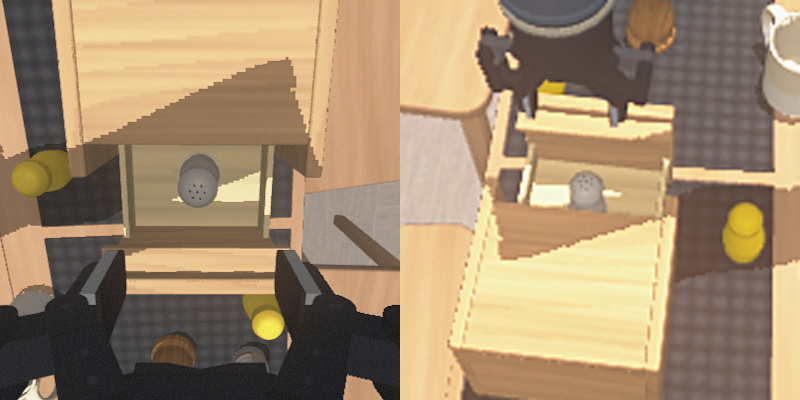

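>>> arm_command([
  [-1.5,0,0,0],
  [-2.5,0,0,0],
  [-3,0,0,0],
  [-2.5,0,0,0],
  [-1.6,0,0,0],
  [-1,0,0,0],
  [0,0,0,0],
], grip=-1)

```text
time: 19.18
eef_pos: [0.4809, 0.0048, 0.2669]
eef_rot: [-0.0, 0.722, 0.692, -0.001]
force: [0.1, 0.6, -0.0]
finger_gap: -0.0003
grasp_force: 0.0
```

>>> arm_command([
  [0,0,2,0],
  [0,0,3,0],
  [0,0,3.4,0],
  [0,0,3,0],
  [0,0,2,0],
  [0,0,1.4,0],
  [0,0,0,0],
  [0,0,0,0],
])

```text
time: 19.85
eef_pos: [0.4811, 0.0081, 0.1191]
eef_rot: [-0.001, 0.721, 0.693, -0.001]
force: [-0.8, -0.0, 0.5]
finger_gap: -0.0
grasp_force: 0.0
```

>>> arm_command([
  [0.8,0.1,0,0],
  [0.8,0,0,0],
  [0.4,0,0,0],
  [0.3,0,0,0],
  [0.3,0,0,0],
  [0.3,0,0,0],
  [0.3,0,0,0],
  [0.4,0,0,0],
  [0.4,0,0,0],
  [0.4,0,0,0],
])

```text
time: 20.68
eef_pos: [0.4844, 0.0508, 0.1198]
eef_rot: [0.0, 0.721, 0.693, -0.0]
force: [0.3, -3.4, 0.8]
finger_gap: -0.0
grasp_force: 0.0
```

>>> arm_command([
  [0.4,0,0,0],
  [0.5,0,0,0],
  [0.5,0,0,0],
  [0.5,0,0,0],
  [0.5,0,0,0],
  [0.5,0,0,0],
  [0.5,0,0,0],
  [0.5,0,0,0],
  [0.5,0,0,0],
  [0.5,0,0,0],
])

```text
time: 21.52
eef_pos: [0.4863, 0.1002, 0.1198]
eef_rot: [0.0, 0.721, 0.693, -0.0]
force: [0.9, -4.3, 0.9]
finger_gap: 0.0002
grasp_force: 0.0
```

>>> arm_command([
  [0.4,0,0,0],
  [0.4,0,0,0],
  [0.4,0,0,0],
  [0.4,0,0,0],
  [0.4,0,0,0],
  [0.4,0,0,0],
  [0.4,0,0,0],
])

```text
time: 22.1
eef_pos: [0.4873, 0.1281, 0.1198]
eef_rot: [-0.0, 0.721, 0.693, -0.0]
force: [0.7, -4.5, 0.7]
finger_gap: -0.0002
grasp_force: 0.0
```

>>> arm_command([
  [0.4,0,0,0],
  [0.4,0,0,0],
  [0.3,0,0,0],
  [0.2,0,0,0],
  [0.1,0,0,0],
  [0,0,0,0],
])

```text
time: 22.6
eef_pos: [0.4877, 0.1406, 0.1197]
eef_rot: [0.0, 0.722, 0.692, -0.001]
force: [0.6, -8.4, 2.0]
finger_gap: -0.0002
grasp_force: 0.0
```

>>> arm_command([
  [0.2,0,0,0],
  [0,0,0,0],
])

```text
time: 22.77
eef_pos: [0.4877, 0.1407, 0.1198]
eef_rot: [0.001, 0.722, 0.692, -0.002]
force: [0.7, -15.7, 4.3]
finger_gap: 0.0001
grasp_force: 0.0
```

>>> arm_command([
  [0.2,0,0,0],
  [0,0,0,0],
])

```text
time: 22.93
eef_pos: [0.4876, 0.1407, 0.1198]
eef_rot: [0.001, 0.723, 0.691, -0.003]
force: [0.2, -21.9, 7.9]
finger_gap: -0.0
grasp_force: 0.0
```

Stop reached. Back off and check.

>>> arm_command([
  [-0.8,0,0,0],
  [-1.5,0,0,0],
  [-2.5,0,0,0],
  [-3,0,0,0],
  [-3,0,0,0],
  [-1.5,0,0,0],
  [-0.7,0,0,0],
  [0,0,-2,0],
  [0,0,-3,0],
  [0,0,-3,0],
])

```text
time: 23.77
eef_pos: [0.4823, 0.0173, 0.2002]
eef_rot: [-0.001, 0.721, 0.693, -0.0]
force: [0.9, 0.8, 0.3]
finger_gap: -0.0001
grasp_force: 0.0
```

>>> arm_command([
  [0,0,-3,0],
  [0,0,-3,0],
  [0,0,-2,0],
  [0,0,-1,0],
  [0,0,0,0],
  [0,0,0,0],
  [0,0,0,0],
  [0,0,0,0],
])

```text
time: 24.43
eef_pos: [0.4823, 0.0163, 0.2886]
eef_rot: [-0.001, 0.721, 0.693, -0.001]
force: [-0.8, 0.6, -0.8]
finger_gap: -0.0001
grasp_force: 0.0
```

```bash
python3 - <<'E'
from h import *
np.set_printoptions(precision=4,suppress=True)
s=ctrl.observe(); print(s['time'],s['eef_pos'],s['force'])
W=ctrl.calibration('wrist'); c=ctrl.camera('wrist')[:,:,::-1]; a=ctrl.camera('side')[:,:,::-1][100:340,220:400]
o=np.zeros((400,800,3),np.uint8); o[:,:480]=c[:,80:560]; o[:,480:780]=cv2.resize(a,(300,400),interpolation=2)
cv2.imwrite('pics/c9.png',o)
print(proj(W,[.4,.1483,.155]),proj(W,[.5735,.1411,.155]))
E
```

```text
24.4333 [0.4823 0.0163 0.2886] [-0.8433  0.557  -0.7705]
[np.float64(188.12096328714924), np.float64(6.848501019076565)] [np.float64(448.00543738769477), np.float64(7.020227936285636)]
```

View pics/c9.png

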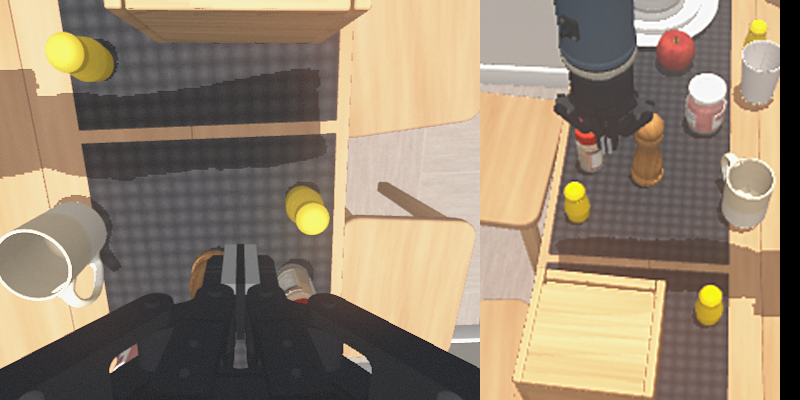

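The drawer front is flush at row ~10 of the wrist crop, where the latched front edge should project. The mill is upright at side-crop (648,150), and the other things stand where they were.

```bash
python3 -c "
from bench import ctrl
print(ctrl.sign_off())"
```

```text
the job is handed in; nothing more can be done
None
```

The salt shaker is in the drawer, which is shut and flush with the box, and the job is handed in. The shaker was upright when last seen, before closing; the pepper mill stands upright at about x 0.44, y −0.13 m, and nothing else in view appears to have moved.

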